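# Load the spring flask press by one turn of its hand wheel

## Robot

A 7-joint arm with a two-finger parallel gripper is mounted at the origin on the work surface. World frame = base frame: x ahead of the robot, y to its left, z up, the work surface at z = 0. Lengths are in mm, angles in rad, forces in N, time in s.
With the tool pointing down it reaches from about 425 to 875 mm from the base axis. Payload 4.7 kg.
Tool frame: the origin (TCP) lies midway between the tips of the shut fingers; the grasp point (between the pads) lies 19 mm behind it; z points along the fingers, y is the direction in which the jaws open and shut (so a half turn about z gives the same grasp; the last joint's range is limited). The gripper opens to 87 mm and grips with 3 to 60 N. Pads are 19 mm wide; open, the fingers measure 117 mm over their backs; the gripper's body (75 mm by 190 mm) begins 51 mm behind the grasp point.
Start: joints at [-1.207, 0.321, -0.07, 1.45, 0.023, 1.371, -0.057], TCP at [222.789, 610.648, 222.587] pointing down, gripper open.
Joint ranges: [-2.86, 2.86], [-0.3, 2.09], [-1.38, 1.24], [0.06, 2.45], [-1.56, 4.7], [0.09, 2.05], [-2.69, 2.69]. Speed limits (rad/s): [2.57, 2.57, 3.14, 3.14, 3.14, 3.14, 3.14].

## Interface

Orientations are given as a unit quaternion [x, y, z, w].
In Python, from workcell import ctrl gives the robot as it stands.
- The arm moves only by the shell command python3 -m handwheel 'ROWS' [OPENING]. ROWS is JSON, one flat list of numbers, 6 for each row, row after row: the shift along the tool's x, y, z in mm, then the turn, a rotation vector about the tool's x, y, z in degrees. In form: [x, y, z, ax, ay, az, x, y, z, ax, ay, az, ...]. A call has exactly 8 rows; each row shifts and turns the commanded pose from where the row before left it, along the tool's axes as they then stand; what a row does not reach is not made up. A row lasts 1/10 s, in which the tool goes at most 50 mm and 8.59 degrees, less where a joint would pass 70% of its speed; a pose out of reach is approached as far as the arm can. A call with a gripper value outside its range is refused whole. OPENING is the finger opening in mm, from 0 to 87, set as the call begins (- or left out, the last holds). The fingers move at their own pace and stop on an object; the grip force is fixed at half the most. Time passes only in rows, so rows that do not move let the fingers close, or fill a call up. It gives the time, the measured TCP pose, the force and the opening at its end, in the units of the state.
- ctrl.state(): the state, without advancing time (a new reading comes with each control period).
- ctrl.get_image(name): name is "side" or "top" or "wrist"; returns (picture, depth): 384x512x3 uint8, red, green, blue; 384x512 float32, mm along the optical axis (not along the pixel's ray), 0 where there is no reading.
- ctrl.camera_info(name): a dict with "intrinsics" (3x3 intrinsics, pixels), "origin" and "orientation" of the camera in the world; the wrist camera has in their place "mount" (4x4, takes a point from camera to tool coordinates, whose origin is the TCP and whose axes are the flange's). Camera axes: x right, y up, looking along -z (the intrinsics and any distortion apply to the point x, -y, -z); pixel columns grow to the right and rows downward; lengths in mm; the calibration is good to about 2 mm. A picture is of the moment at which its call begins: read the wrist's pose just before it. camera_info takes no time and is no camera call.
- ctrl.close_job(): hands the job in, once; it reports no verdict.
The state is a dict: "time_s": time; "joint_pos": joint angles; "joint_velocities": joint speeds; "tau": joint torques, N m; "tool_pos": TCP position; "eef_rot": TCP orientation; "force": force on the tool from outside, world axes, zero at the start; "wrist_torque": the same for the moment, N m; "width": finger opening in mm.
Only numpy, scipy, OpenCV 4.12 (cv2) and the standard library are available. Lean on these libraries where they do the work, as an engineer would, in place of code of your own. Each camera call takes 0.05 s, during which the arm holds its last target. There are 200 camera calls.

## Task

The denture flask stands in the spring press with the pressure plate just touching it; load the spring by pushing the black upright handle of the hand wheel round clockwise (seen from above) through exactly one full turn, so that the handle ends where it started, then leave the wheel and come clear. Push the handle smoothly from behind with the fingertips or the outside of the fingers: do not take it between the fingers, do not back the wheel off, and do not overtighten it past the one turn. Leave the flask and everything else on the bench where it is.

Things in the scene. Friction and masses are not known exactly. Their poses are not given: they have to be found in the camera images.
- wheel (a joint): angle of the hand wheel in rad: 0 at the start, grows clockwise seen from above (tightening), one full turn = 6.283. Stiff screw: it takes about 4 N at the handle to start and about 6 N after one turn (a light spring adds to the friction); it stays where it is left. The wheel starts with its handle pointing in any direction.
- handle: black upright handle of the hand wheel: round grip 23 mm in diameter, 46 mm tall, revolving freely on its pin (its own yaw means nothing); origin on its axis half-way up, 265 mm above the bench at the start. It stands on the rim at the end of a spoke, 75 mm from the axis; top of the rim 25 mm below the origin. Push with the last 30 mm of the fingers, so that the wider gripper body stays above it.
- spindle: steel screw with the aluminium hand wheel on its top; origin on the wheel's vertical axis in the mid-plane of the rim, 232 mm above the bench at the start. Rim: ring of mean radius 75 mm, bar 16 mm thick. Hub: 42 mm in diameter, its nut reaches 18 mm above the origin. The screw goes down 6 mm per turn, wheel and handle with it. Its x axis points to the handle at the start and does not turn with the wheel; z up.
- press: white flask press bolted to the bench, which cannot move; origin under its middle on the bench. Foot 135 x 185 mm, two steel columns 22 mm thick at y = -74 and +74 mm in its frame, white yoke 52 x 190 mm with its top at 198 mm (column nuts to 209 mm), hand wheel above the yoke, on its middle.
- flask: brass denture flask, 86 x 116 x 65 mm, standing on the bed of the press under the pressure plate; origin under its middle, 30 mm above the bench. Stays there.
- spare_flask: second brass flask of the same size on the bench beside the press (bystander); origin under its middle.
- cast: plaster cast of a dental arch, about 70 x 62 x 32 mm (bystander); origin on its underside.
- bottle: amber bottle, 58 mm in diameter, 130 mm tall (bystander); origin under its middle.
- jar: white screw jar, 68 mm in diameter, 85 mm tall (bystander); origin under its middle.
- bowl: green mixing bowl, 110 mm in diameter, 65 mm tall (bystander); origin under its middle.
- spatula: plaster spatula with a steel blade 24 mm wide and a wooden handle, 200 mm long, lying on the bench (bystander); origin on its underside.
- rest: grey handpiece rest, 125 x 62 x 60 mm (bystander); origin under its middle.

How it is judged (in metres and radians):
On the way, in this order (a step that is already met when the one before it is completed fails the run):
1. the wheel is on its way round, pushed by its handle (0.2 to 0.5 turn) (value of joint wheel between 1.2 and 3.1 rad and contact force between the fingers and handle above 0.5 N), for 0.05 s.
2. the handle is pushed on into the last third of the turn (value of joint wheel above 4.2 rad and contact force between the fingers and handle above 0.5 N), for 0.05 s.
At the end, for the whole second after the job is handed in: The wheel stands still one full turn clockwise from its start, within 0.2 rad (11 degrees) either way; the flask is within 10 mm and every other loose thing within 20 mm of where it started (value of joint wheel between 6.083 and 6.483 rad and velocity of joint wheel between -0.05 and 0.05 rad/s and distance of flask from where it was at the start of the episode below 0.01 m and distance of each of spare_flask, cast, bottle, jar, bowl, spatula, rest from where it was at the start of the episode below 0.02 m); the robot touches nothing.
It fails at once if the wheel is overtightened: more than 0.3 rad past the one turn (value of joint wheel above 6.583 rad).
It fails at once if the wheel is backed off: more than 0.3 rad anticlockwise of its start (value of joint wheel below -0.3 rad).
It fails at once if the handle is taken between the fingers (horizontal distance between the grasp point and handle below 0.012 m and z of the grasp point in the frame of handle below 0.025 m and contact force between the fingers and handle above 0.3 N).
It fails at once if the wheel or its handle is gripped or forced: more than 45 N from the fingers (contact force between the fingers and spindle above 45 N).
It fails at once if the flask is shifted (15 mm) or another loose thing is knocked, lifted or carried off (25 mm) (distance of flask from where it was at the start of the episode above 0.015 m or distance of any of spare_flask, cast, bottle, jar, bowl, spatula, rest from where it was at the start of the episode above 0.025 m).
It also fails if it takes over 58 s, if anything falls off the work surface, if the arm or the gripper's body presses on something with over 40 N, if the wrist force passes 120 N, or if a joint passes its speed limit or range.

## Working session

There is one attempt and no reset: what is moved stays moved. The work goes in short steps, Python scripts to look and compute and a shell command to move; the robot and the scene stay as the last step left them, time stands still between calls to the robot, and variables do not carry over. Pictures are saved under pics/ and viewed, about 8 in all and at most 12, crops included, and the job is handed in when it is done.

```bash
ls; mkdir -p pics; cat > h.py <<'E'
import numpy as np,cv2
from scipy.spatial.transform import Rotation as R
from workcell import ctrl
def cam(n):
    i=ctrl.camera_info(n);return i
def grab(n,f):
    p,d=ctrl.get_image(n);cv2.imwrite(f,p[:,:,::-1]);np.save(f[:-4]+'_d.npy',d);return p,d
E
python3 - <<'E'
from h import *
print(ctrl.state())
for n in("side","top"):
    i=cam(n);print(n,i);p,d=grab(n,f'pics/{n}0.png')
E
```

```text
pics
{'time_s': 0.0, 'joint_pos': array([-1.20691323,  0.3218388 , -0.07007171,  1.4516338 ,  0.02261471,
        1.37075415, -0.05693164]), 'joint_velocities': array([ 1.70458090e-04, -3.58697152e-04, -6.28902027e-05,  8.23308886e-04,
       -4.57885344e-04,  1.98568978e-03,  3.45667332e-04]), 'tau': array([ 1.76059707e-04, -4.91289246e+01, -4.03486155e-01, -3.12523091e+01,
       -6.36083423e-02,  4.38966625e-02,  1.97577883e-04]), 'tool_pos': array([222.63142955, 610.13115254, 221.47180708]), 'eef_rot': array([ 1.74006879e-01,  9.84744004e-01, -9.17661075e-04, -1.05154566e-04]), 'force': array([-0.43126321,  0.23308067,  0.36700067]), 'wrist_torque': array([ 0.02111116, -0.02318245, -0.03501279]), 'width': 86.65807746006382}
side {'intrinsics': array([[469.49669762,   0.        , 255.03096888],
       [  0.        , 469.49669762, 197.88397373],
       [  0.        ,   0.        ,   1.        ]]), 'origin': array([ 544.7476029 , -930.91052929,  715.36383386]), 'orientation': array([ 0.50185106, -0.00762179, -0.0340012 ,  0.8642519 ])}
top {'intrinsics': array([[499.52370304,   0.        , 253.37924921],
       [  0.        , 499.52370304, 194.37551413],
       [  0.        ,   0.        ,   1.        ]]), 'origin': array([ 385.88356616,   43.67281519, 1502.27338749]), 'orientation': array([ 0.05127305, -0.04645476, -0.70328761,  0.70753062])}
```

View pics/top0.png

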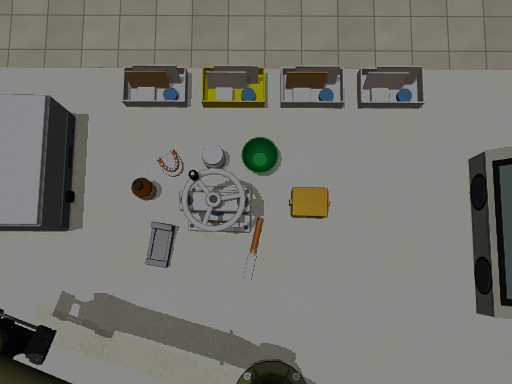

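View pics/side0.png

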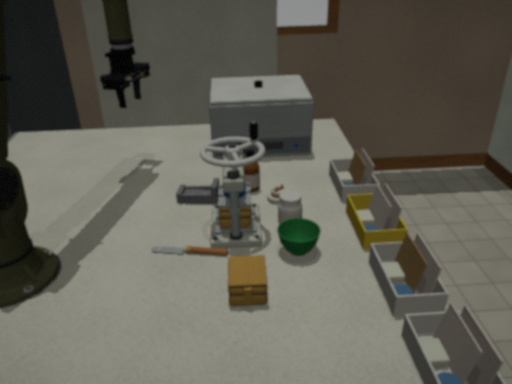

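The top view shows the wheel hub at about (213,199) and the black handle at (194,175), which is forward-left of the hub. The bottle, jar and cast stand around the press and are lower than the wheel.

```bash
cat >> h.py <<'E'
def pts(n,d):
    i=cam(n);K=i['intrinsics'];v,u=np.mgrid[:d.shape[0],:d.shape[1]]
    c=np.stack([(u-K[0,2])/K[0,0]*d,-(v-K[1,2])/K[1,1]*d,-d],-1)
    return c@R.from_quat(i['orientation']).as_matrix().T+i['origin']
def ray(n,u,v,z):
    i=cam(n);K=i['intrinsics'];r=R.from_quat(i['orientation']).apply([(u-K[0,2])/K[0,0],-(v-K[1,2])/K[1,1],-1])
    return i['origin']+r*(z-i['origin'][2])/r[2]
E
python3 - <<'E'
from h import *
from scipy.optimize import least_squares
d=np.load('pics/top0_d.npy');p=cv2.imread('pics/top0.png')
P=pts('top',d);g=p.max(2)
hub=ray('top',213,199,250);print('hub',hub)
m=(P[...,2]>222)&(P[...,2]<255)&(d>0)&(np.hypot(P[...,0]-hub[0],P[...,1]-hub[1])<100)
Q=P[m];print(len(Q),np.median(Q[:,2]),Q[:,2].min(),Q[:,2].max())
r=np.hypot(*(Q[:,:2]-hub[:2]).T);S=Q[(r>55)&(r<95)]
f=least_squares(lambda x:np.hypot(S[:,0]-x[0],S[:,1]-x[1])-x[2],[hub[0],hub[1],75],loss='soft_l1');print('circle',f.x,np.median(S[:,2]))
b=(g<60)[160:190,180:206];v,u=np.nonzero(b);u=u+180;v=v+160
print('black',len(u),u.min(),u.max(),v.min(),v.max());H=P[v,u];print(np.median(H,0), ray('top',u.mean(),v.mean(),265))
m=(P[...,2]>270)&(P[...,2]<300)&(np.hypot(P[...,0]-hub[0],P[...,1]-hub[1])<110);print('top of handle',m.sum(),P[m].mean(0))
E
```

```text
hub [547.80774048 154.84452297 250.        ]
1572 238.2678405528037 226.3244555439485 254.83689072205198
circle [548.41690836 155.01184806  73.79191822] 237.95333451878628
black 84 180 198 163 189
[603.47462739 201.92872126 281.36923975] [605.65271115 205.61023151 265.        ]
top of handle 67 [605.02553453 202.57602025 284.87996128]
```

Wheel axis is (548.4, 155.0), with a fitted radius of 73.8 mm against the given 75. The handle is at about (604, 202), 40° from x. Its top is at 285 mm, against 288 expected. I'll keep the tool orientation fixed with the fingers shut, and enter behind the handle at a bearing of about 75°.

```bash
python3 -m handwheel '[-19,-10,-10,0,0,0,-19,-10,-10,0,0,0,-19,-10,-10,0,0,0,-19,-10,-10,0,0,0,-19,-10,-10,0,0,0,-19,-10,-10,0,0,0,-19,-10,-10,0,0,0,-19,-10,-10,0,0,0]' 0
python3 -m handwheel '[-19,-10,0,0,0,0,-19,-10,0,0,0,0,-19,-10,0,0,0,0,-19,-10,0,0,0,0,-19,-10,0,0,0,0,-19,-10,0,0,0,0,-19,-10,0,0,0,0,-19,-10,0,0,0,0]'
python3 -m handwheel '[-19,-10,0,0,0,0,-19,-10,0,0,0,0,-19,-10,0,0,0,0,-19,-10,0,0,0,0,-19,-10,0,0,0,0,-19,-10,0,0,0,0,-19,-10,0,0,0,0,-19,-10,0,0,0,0]'
cat > plan.py <<'E'
# print tool-frame shifts from measured pose along the circle: args list of target bearings (deg)
import sys; from h import *
C=np.array([548.4,155.0])
def show(targets,z=None):
    s=ctrl.state();p=s['tool_pos'];M=R.from_quat(s['eef_rot']).as_matrix()
    b=np.degrees(np.arctan2(p[1]-C[1],p[0]-C[0]));print('t',round(s['time_s'],2),'tcp',p.round(1),'r',np.hypot(*(p[:2]-C)).round(1),'bearing',b.round(1),'F',s['force'].round(1),'w',round(s['width'],1),'quat',s['eef_rot'].round(4))
    for a in targets:
        q=np.array([*(C+75*np.array([np.cos(np.radians(a)),np.sin(np.radians(a))])),p[2] if z is None else z]);print(a,(M.T@(q-p)).round(1));p=q
show([float(x) for x in sys.argv[2:]],None if sys.argv[1]=='-' else float(sys.argv[1]))
E
python3 plan.py 300 75; python3 - <<'E'
from h import *
grab('top','pics/top1.png')
grab('side','pics/side1.png')
a=cv2.imread('pics/top1.png')[110:250,130:300];b=cv2.imread('pics/side1.png')[70:210,150:320]
cv2.imwrite('pics/c1.png',np.hstack([cv2.resize(a,(400,330)),cv2.resize(b,(400,330))]))
E
```

```text
time_s: 0.9
tool_pos: [338.6, 482.4, 302.5]
eef_rot: [0.174, 0.985, -0.0, -0.0]
force: [0.2, 0.7, 0.5]
width: 30.4
time_s: 1.7
tool_pos: [453.9, 355.3, 302.1]
eef_rot: [0.174, 0.985, -0.0, -0.0]
force: [-0.1, -0.0, 0.5]
width: 0.6
time_s: 2.5
tool_pos: [569.2, 228.2, 302.0]
eef_rot: [0.174, 0.985, -0.0, -0.0]
force: [0.0, 0.5, -0.3]
width: 0.6
t 2.5 tcp [569.2 228.2 302. ] r 76.1 bearing 74.1 F [ 0.   0.5 -0.3] w 0.6 quat [ 1.740e-01  9.848e-01 -2.000e-04 -4.000e-04]
75.0 [ 1.1 -1.2  2. ]
```

View pics/c1.png

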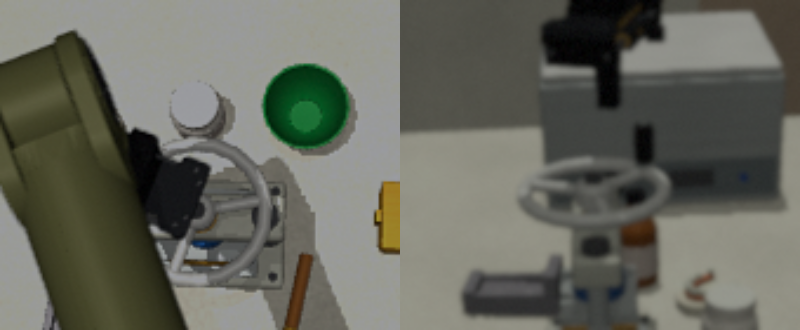

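The crops show the shut fingers above the rim, to the left of the handle and clear of it. In the side view the handle is at about (645,145) in the crop and the fingers at (608,85). Now I'll descend 48 mm and list the circle steps.

```bash
python3 -m handwheel '[0,0,6,0,0,0,0,0,6,0,0,0,0,0,6,0,0,0,0,0,6,0,0,0,0,0,6,0,0,0,0,0,6,0,0,0,0,0,6,0,0,0,0,0,6,0,0,0]'
python3 plan.py - 72 70 68 66 64 62 60 58 56 54 52 50 48 46 44 42
```

```text
time_s: 3.4
tool_pos: [568.9, 228.9, 254.1]
eef_rot: [0.174, 0.985, 0.0, 0.0]
force: [0.1, -0.6, 0.3]
width: 0.8
t 3.4 tcp [568.9 228.9 254.1] r 76.7 bearing 74.5 F [ 0.1 -0.6  0.3] w 0.8 quat [0.174  0.9847 0.     0.    ]
72.0 [-3.4 -1.5  0. ]
70.0 [-2.6  0.   0. ]
68.0 [-2.6 -0.   0. ]
66.0 [-2.6 -0.1  0. ]
64.0 [-2.6 -0.2  0. ]
62.0 [-2.6 -0.3  0. ]
60.0 [-2.6 -0.4  0. ]
58.0 [-2.6 -0.5  0. ]
56.0 [-2.6 -0.6  0. ]
54.0 [-2.5 -0.7  0. ]
52.0 [-2.5 -0.8  0. ]
50.0 [-2.5 -0.9  0. ]
48.0 [-2.4 -0.9  0. ]
46.0 [-2.4 -1.   0. ]
44.0 [-2.4 -1.1  0. ]
42.0 [-2.3 -1.2  0. ]
```

Go to about bearing 60, then in small steps to feel for contact.

```bash
python3 -m handwheel '[-3.4,-1.5,0,0,0,0,-2.6,0,0,0,0,0,-2.6,0,0,0,0,0,-2.6,-0.1,0,0,0,0,-2.6,-0.2,0,0,0,0,-2.6,-0.3,0,0,0,0,0,0,0,0,0,0,0,0,0,0,0,0]'; python3 plan.py -
python3 -m handwheel '[-1.3,-0.2,0,0,0,0,-1.3,-0.2,0,0,0,0,0,0,0,0,0,0,0,0,0,0,0,0,0,0,0,0,0,0,0,0,0,0,0,0,0,0,0,0,0,0,0,0,0,0,0,0]'; python3 plan.py -
python3 -m handwheel '[-1.3,-0.3,0,0,0,0,-1.3,-0.3,0,0,0,0,0,0,0,0,0,0,0,0,0,0,0,0,0,0,0,0,0,0,0,0,0,0,0,0,0,0,0,0,0,0,0,0,0,0,0,0]'; python3 plan.py -
python3 -m handwheel '[-1.3,-0.3,0,0,0,0,-1.3,-0.3,0,0,0,0,0,0,0,0,0,0,0,0,0,0,0,0,0,0,0,0,0,0,0,0,0,0,0,0,0,0,0,0,0,0,0,0,0,0,0,0]'; python3 plan.py -
python3 -m handwheel '[-1.3,-0.3,0,0,0,0,-1.3,-0.3,0,0,0,0,0,0,0,0,0,0,0,0,0,0,0,0,0,0,0,0,0,0,0,0,0,0,0,0,0,0,0,0,0,0,0,0,0,0,0,0]'; python3 plan.py - 50 45 40 35 30 25 20 15
```

```text
time_s: 4.2
tool_pos: [583.6, 221.3, 254.6]
eef_rot: [0.174, 0.985, 0.0, -0.0]
force: [0.3, 0.5, -0.4]
width: 0.8
t 4.2 tcp [583.6 221.3 254.6] r 75.1 bearing 62.0 F [ 0.3  0.5 -0.4] w 0.8 quat [ 0.174   0.9847  0.     -0.    ]
time_s: 5.0
tool_pos: [585.9, 220.1, 254.6]
eef_rot: [0.174, 0.985, 0.0, 0.0]
force: [0.5, -0.2, 0.1]
width: 0.6
t 5.0 tcp [585.9 220.1 254.6] r 75.1 bearing 60.0 F [ 0.5 -0.2  0.1] w 0.6 quat [0.174  0.9847 0.     0.    ]
time_s: 5.8
tool_pos: [588.1, 218.6, 254.6]
eef_rot: [0.174, 0.985, 0.0, 0.0]
force: [0.7, -0.0, 0.7]
width: 0.5
t 5.8 tcp [588.1 218.6 254.6] r 75.0 bearing 58.0 F [ 0.7 -0.   0.7] w 0.5 quat [0.174  0.9848 0.     0.    ]
time_s: 6.6
tool_pos: [590.3, 217.2, 254.5]
eef_rot: [0.174, 0.985, 0.0, -0.0]
force: [-4.1, 1.2, 1.0]
width: 0.4
t 6.6 tcp [590.3 217.2 254.5] r 75.0 bearing 56.0 F [-4.1  1.2  1. ] w 0.4 quat [ 0.1739  0.9848  0.     -0.    ]
time_s: 7.4
tool_pos: [592.7, 215.6, 254.5]
eef_rot: [0.174, 0.985, -0.0, 0.0]
force: [-4.2, 0.0, -0.3]
width: 0.3
t 7.4 tcp [592.7 215.6 254.5] r 75.1 bearing 53.8 F [-4.2  0.  -0.3] w 0.3 quat [ 1.740e-01  9.847e-01 -0.000e+00  1.000e-04]
50.0 [-4.7 -1.7  0. ]
45.0 [-6.  -2.5  0. ]
40.0 [-5.8 -3.   0. ]
35.0 [-5.5 -3.5  0. ]
30.0 [-5.2 -4.   0. ]
25.0 [-4.8 -4.4  0. ]
20.0 [-4.4 -4.8  0. ]
15.0 [-4.  -5.2  0. ]
```

Contact came at bearing about 57°, as computed, so the turn ends with the tool back at about 57°. Push on at 5° per row.

```bash
python3 -m handwheel '[-4.7,-1.7,0,0,0,0,-6,-2.5,0,0,0,0,-5.8,-3,0.1,0,0,0,-5.5,-3.5,0.1,0,0,0,-5.2,-4,0.1,0,0,0,-4.8,-4.4,0.1,0,0,0,-4.4,-4.8,0.1,0,0,0,-4,-5.2,0.1,0,0,0]'
python3 plan.py - 10 5 0 -5 -10 -15 -20 -25 -30 -35 -40 -45 -50 -55 -60 -65
```

```text
time_s: 8.2
tool_pos: [621.5, 174.2, 254.1]
eef_rot: [0.174, 0.985, 0.0, 0.001]
force: [1.1, 4.8, -0.8]
width: 0.6
t 8.2 tcp [621.5 174.2 254.1] r 75.6 bearing 14.7 F [ 1.1  4.8 -0.8] w 0.6 quat [1.740e-01 9.847e-01 4.000e-04 8.000e-04]
10.0 [-2.8 -5.5 -0. ]
5.0 [-3.  -5.8 -0. ]
0.0 [-2.5 -6.  -0. ]
-5.0 [-2.  -6.2 -0. ]
-10.0 [-1.4 -6.4 -0. ]
-15.0 [-0.9 -6.5 -0. ]
-20.0 [-0.3 -6.5 -0. ]
-25.0 [ 0.3 -6.5 -0. ]
-30.0 [ 0.8 -6.5 -0. ]
-35.0 [ 1.4 -6.4 -0. ]
-40.0 [ 2.  -6.2 -0. ]
-45.0 [ 2.5 -6.  -0. ]
-50.0 [ 3.  -5.8 -0. ]
-55.0 [ 3.5 -5.5 -0. ]
-60.0 [ 4.  -5.2 -0. ]
-65.0 [ 4.4 -4.8 -0. ]
```

```bash
python3 -m handwheel '[-2.8,-5.5,0.1,0,0,0,-3,-5.8,0.1,0,0,0,-2.5,-6,0.1,0,0,0,-2,-6.2,0.1,0,0,0,-1.4,-6.4,0.1,0,0,0,-0.9,-6.5,0.1,0,0,0,-0.3,-6.5,0.1,0,0,0,0.3,-6.5,0.1,0,0,0]'
python3 -m handwheel '[0.8,-6.5,0.1,0,0,0,1.4,-6.4,0.1,0,0,0,2,-6.2,0.1,0,0,0,2.5,-6,0.1,0,0,0,3,-5.8,0.1,0,0,0,3.5,-5.5,0.1,0,0,0,4,-5.2,0.1,0,0,0,4.4,-4.8,0.1,0,0,0]'
python3 plan.py - -70 -75 -80 -85 -90 -95 -100 -105 -110 -115 -120 -125 -130 -135 -140 -145
python3 - <<'E'
from h import *
grab('side','pics/side2.png');grab('top','pics/top2.png')
a=cv2.imread('pics/top2.png')[110:250,130:300];b=cv2.imread('pics/side2.png')[70:210,150:320]
cv2.imwrite('pics/c2.png',np.hstack([cv2.resize(a,(400,330)),cv2.resize(b,(400,330))]))
E
```

```text
time_s: 9.0
tool_pos: [615.4, 123.5, 253.3]
eef_rot: [0.174, 0.985, 0.0, 0.0]
force: [0.9, 4.7, -0.3]
width: 0.4
time_s: 9.8
tool_pos: [579.6, 85.4, 252.6]
eef_rot: [0.175, 0.985, -0.001, 0.001]
force: [5.3, 0.7, 0.2]
width: 0.5
t 9.8 tcp [579.6  85.4 252.6] r 76.3 bearing -65.8 F [5.3 0.7 0.2] w 0.5 quat [ 1.749e-01  9.846e-01 -8.000e-04  1.000e-03]
-70.0 [ 5.  -2.7 -0. ]
-75.0 [ 5.2 -4.  -0. ]
-80.0 [ 5.5 -3.5 -0. ]
-85.0 [ 5.8 -3.  -0. ]
-90.0 [ 6.  -2.5 -0. ]
-95.0 [ 6.2 -2.  -0. ]
-100.0 [ 6.4 -1.4 -0. ]
-105.0 [ 6.5 -0.9 -0. ]
-110.0 [ 6.5 -0.3 -0. ]
-115.0 [ 6.5  0.3 -0. ]
-120.0 [ 6.5  0.8 -0. ]
-125.0 [ 6.4  1.4 -0. ]
-130.0 [ 6.2  2.  -0. ]
-135.0 [ 6.1  2.5 -0. ]
-140.0 [ 5.8  3.  -0. ]
-145.0 [ 5.5  3.5 -0. ]
```

View pics/c2.png

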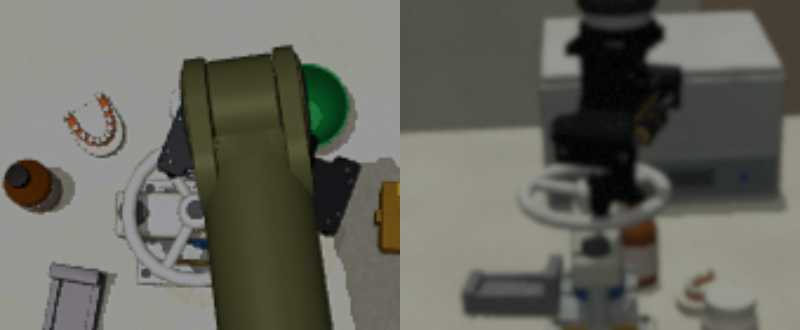

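The fingers and handle are in the near-right part of the rim, close to (605,190) in the side crop, and the ~5 N push is steady. Nothing else has moved, so I'll carry on.

```bash
python3 -m handwheel '[5,-2.7,0.1,0,0,0,5.2,-4,0.1,0,0,0,5.5,-3.5,0.1,0,0,0,5.8,-3,0.1,0,0,0,6,-2.5,0.1,0,0,0,6.2,-2,0.1,0,0,0,6.4,-1.4,0.1,0,0,0,6.5,-0.9,0.1,0,0,0]'
python3 -m handwheel '[6.5,-0.3,0.1,0,0,0,6.5,0.3,0.1,0,0,0,6.5,0.8,0.1,0,0,0,6.4,1.4,0.1,0,0,0,6.2,2,0.1,0,0,0,6.1,2.5,0.1,0,0,0,5.8,3,0.1,0,0,0,5.5,3.5,0.1,0,0,0]'
python3 plan.py - -150 -155 -160 -165 -170 -175 -180 -185 -190 -195 -200 -205 -210 -215 -220 -225
```

```text
time_s: 10.7
tool_pos: [528.7, 85.7, 251.8]
eef_rot: [0.174, 0.985, 0.001, 0.001]
force: [5.9, 0.9, 0.4]
width: 0.3
time_s: 11.5
tool_pos: [485.2, 112.6, 250.7]
eef_rot: [0.175, 0.985, -0.001, -0.001]
force: [1.0, -5.9, 3.5]
width: 0.4
t 11.5 tcp [485.2 112.6 250.7] r 76.1 bearing -146.2 F [ 1.  -5.9  3.5] w 0.4 quat [ 0.1745  0.9846 -0.0014 -0.0011]
-150.0 [ 3.3  4.  -0. ]
-155.0 [ 4.8  4.4 -0. ]
-160.0 [ 4.4  4.8 -0. ]
-165.0 [ 4.   5.2 -0. ]
-170.0 [ 3.5  5.5 -0. ]
-175.0 [ 3.   5.8 -0. ]
-180.0 [ 2.5  6.  -0. ]
-185.0 [ 2.   6.2 -0. ]
-190.0 [ 1.4  6.4 -0. ]
-195.0 [ 0.9  6.5 -0. ]
-200.0 [ 0.3  6.5 -0. ]
-205.0 [-0.3  6.5 -0. ]
-210.0 [-0.8  6.5 -0. ]
-215.0 [-1.4  6.4 -0. ]
-220.0 [-2.   6.2 -0. ]
-225.0 [-2.5  6.  -0. ]
```

```bash
python3 -m handwheel '[3.3,4,0,0,0,0,4.8,4.4,0.1,0,0,0,4.4,4.8,0,0,0,0,4,5.2,0.1,0,0,0,3.5,5.5,0,0,0,0,3,5.8,0.1,0,0,0,2.5,6,0,0,0,0,2,6.2,0.1,0,0,0]'
python3 -m handwheel '[1.4,6.4,0,0,0,0,0.9,6.5,0.1,0,0,0,0.3,6.5,0,0,0,0,-0.3,6.5,0.1,0,0,0,-0.8,6.5,0,0,0,0,-1.4,6.4,0.1,0,0,0,-2,6.2,0,0,0,0,-2.5,6,0.1,0,0,0]'
python3 plan.py - -230 -235 -240 -245 -250 -255 -260 -265 -270 -275 -280 -284 -288 -291 -294 -296 -298 -299 -300 -301 -302 -303
```

```text
time_s: 12.3
tool_pos: [472.5, 161.4, 249.4]
eef_rot: [0.174, 0.985, -0.002, -0.003]
force: [-2.6, -4.9, 0.8]
width: 0.8
time_s: 13.1
tool_pos: [493.5, 207.3, 248.3]
eef_rot: [0.174, 0.985, -0.003, -0.004]
force: [-3.1, -4.7, 0.7]
width: 0.5
t 13.1 tcp [493.5 207.3 248.3] r 75.8 bearing 136.4 F [-3.1 -4.7  0.7] w 0.5 quat [ 0.1744  0.9847 -0.003  -0.0037]
-230.0 [-4.5  7.2 -0.1]
-235.0 [-3.5  5.5 -0.1]
-240.0 [-4.   5.2 -0.1]
-245.0 [-4.4  4.8 -0.1]
-250.0 [-4.8  4.4 -0.1]
-255.0 [-5.2  4.  -0.1]
-260.0 [-5.5  3.5 -0.1]
-265.0 [-5.8  3.  -0.1]
-270.0 [-6.   2.5 -0.1]
-275.0 [-6.2  2.  -0.1]
-280.0 [-6.4  1.4 -0. ]
-284.0 [-5.2  0.7 -0. ]
-288.0 [-5.2  0.4 -0. ]
-291.0 [-3.9  0.  -0. ]
-294.0 [-3.9 -0.2 -0. ]
-296.0 [-2.6 -0.2 -0. ]
-298.0 [-2.6 -0.3 -0. ]
-299.0 [-1.3 -0.2 -0. ]
-300.0 [-1.3 -0.2 -0. ]
-301.0 [-1.3 -0.2 -0. ]
-302.0 [-1.3 -0.3 -0. ]
-303.0 [-1.3 -0.3 -0. ]
```

```bash
python3 -m handwheel '[-4.5,7.2,0,0,0,0,-3.5,5.5,0,0,0,0,-4,5.2,0,0,0,0,-4.4,4.8,0,0,0,0,-4.8,4.4,0,0,0,0,-5.2,4,0,0,0,0,-5.5,3.5,0,0,0,0,-5.8,3,0,0,0,0]'
python3 -m handwheel '[-6,2.5,0,0,0,0,-6.2,2,0,0,0,0,-6.4,1.4,0,0,0,0,-5.2,0.7,0,0,0,0,-5.2,0.4,0,0,0,0,-3.9,0,0,0,0,0,0,0,0,0,0,0,0,0,0,0,0,0]'
python3 plan.py - -294 -296 -298 -299 -300 -301 -302 -303
python3 - <<'E'
from h import *
grab('side','pics/side3.png')
b=cv2.imread('pics/side3.png')[100:180,190:290]
cv2.imwrite('pics/c3.png',cv2.resize(b,(750,600)))
E
```

```text
time_s: 13.9
tool_pos: [539.9, 234.5, 247.8]
eef_rot: [0.172, 0.985, -0.001, -0.006]
force: [-5.2, 1.8, -0.8]
width: 0.3
time_s: 14.7
tool_pos: [573.6, 228.4, 247.5]
eef_rot: [0.173, 0.985, -0.001, -0.005]
force: [-6.0, 0.7, -1.5]
width: 0.8
t 14.7 tcp [573.6 228.4 247.5] r 77.6 bearing 71.0 F [-6.   0.7 -1.5] w 0.8 quat [ 0.1729  0.9849 -0.0012 -0.0053]
-294.0 [-6.6 -2.8 -0.1]
-296.0 [-2.6 -0.2 -0. ]
-298.0 [-2.6 -0.3 -0. ]
-299.0 [-1.3 -0.2 -0. ]
-300.0 [-1.3 -0.2 -0. ]
-301.0 [-1.3 -0.2 -0. ]
-302.0 [-1.3 -0.3 -0. ]
-303.0 [-1.3 -0.3 -0. ]
```

View pics/c3.png

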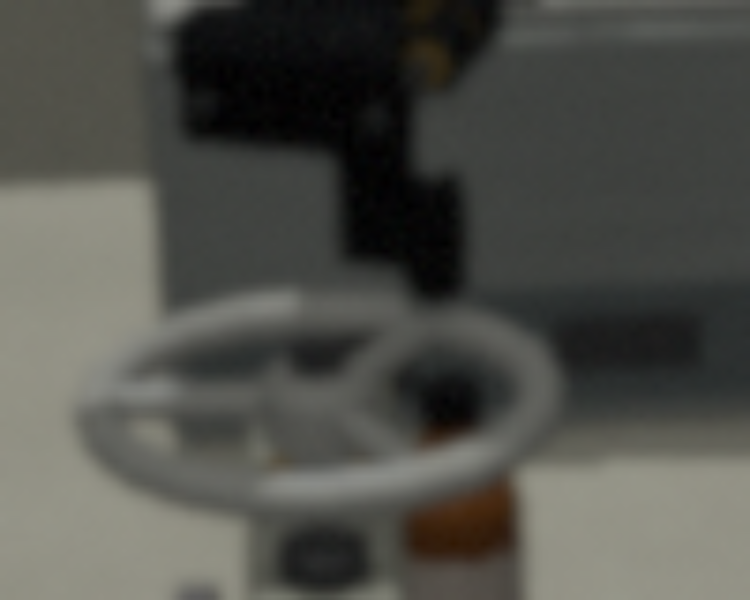

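The fingers are right behind the handle (handle at (440,235), fingers at (375,200) in the crop), with about 13° left. Now the final slow stretch to bearing 57°.

```bash
python3 -m handwheel '[-3.3,-1.4,0,0,0,0,-3.3,-1.4,0,0,0,0,-2.6,-0.2,0,0,0,0,-2.6,-0.3,0,0,0,0,-2.6,-0.4,0,0,0,0,-1.3,-0.2,0,0,0,0,0,0,0,0,0,0,0,0,0,0,0,0]'
python3 plan.py - -301 -302 -303 
python3 - <<'E'
from h import *
grab('side','pics/side4.png')
def hd(f):
    g=cv2.imread(f).max(2);b=(g<40).astype(np.uint8)
    return g
for f in('side0','side4'):
    g=cv2.imread(f'pics/{f}.png').max(2);r=g[126:136,240:266];print(f);print(r[::3])
E
```

```text
time_s: 15.55
tool_pos: [586.9, 220.2, 247.3]
eef_rot: [0.173, 0.985, -0.001, -0.005]
force: [-4.8, 1.7, -3.5]
width: 0.5
t 15.55 tcp [586.9 220.2 247.3] r 75.7 bearing 59.4 F [-4.8  1.7 -3.5] w 0.5 quat [ 1.725e-01  9.850e-01 -7.000e-04 -5.400e-03]
-301.0 [-0.4 -0.8 -0. ]
-302.0 [-1.3 -0.3 -0. ]
-303.0 [-1.3 -0.3 -0. ]
side0
[[67 65 66 65 64 65 65 63 55 40 22 14  6  6 12 13 17 35 50 60 63 63 63 63
  64 63]
 [66 66 66 66 66 64 64 64 56 40 20  8  8  5 10  9 13 32 50 61 64 64 65 63
  63 64]
 [66 65 66 66 65 65 65 63 58 43 22  7 10  3 12  8 16 30 50 60 63 63 65 63
  64 63]
 [76 73 72 70 70 69 68 66 60 48 25 12  8  8  9 11 13 29 50 61 63 63 63 63
  64 65]]
side4
[[37 17  7  7  4  4  5  3  3 11 13 16 17 20 18 19 37 52 63 66 66 67 65 66
  65 65]
 [40 21 10  8  5  7  4  3  4  5 10 13  9  3  9 10 28 48 61 65 67 66 67 66
  65 65]
 [40 23  5 10  8  9  4  4  4  2  7  7 14  8  5  9 25 46 61 64 66 66 65 65
  63 65]
 [53 40 30 28 26 25 18 16 11 10  7  4  9  6  7 12 26 47 60 66 66 66 66 65
  68 68]]
```

The handle's right edge in the side view is under 1 px (about 2 mm) short of where it started. I'll nudge it about 2° more, then back off along the path and lift.

```bash
python3 -m handwheel '[-0.9,-0.5,0,0,0,0,-0.9,-0.4,0,0,0,0,-0.6,-0.2,0,0,0,0,0,0,0,0,0,0,0,0,0,0,0,0,0,0,0,0,0,0,0,0,0,0,0,0,0,0,0,0,0,0]'
python3 plan.py -
python3 -m handwheel '[2,0.3,0,0,0,0,3,0.3,0,0,0,0,4,0.2,0,0,0,0,4,0,0,0,0,0,0,0,-10,0,0,0,0,0,-20,0,0,0,0,0,-30,0,0,0,0,0,-30,0,0,0]'
python3 -m handwheel '[20,10,0,0,0,0,25,12,0,0,0,0,25,12,0,0,0,0,25,12,0,0,0,0,25,12,0,0,0,0,25,12,0,0,0,0,25,12,0,0,0,0,25,12,0,0,0,0]'
python3 -m handwheel '[20,10,0,0,0,0,25,12,0,0,0,0,25,12,0,0,0,0,25,12,0,0,0,0,25,12,0,0,0,0,10,5,0,0,0,0,0,0,0,0,0,0,0,0,0,0,0,0]'
python3 - <<'E'
from h import *
p,d=grab('top','pics/top5.png');grab('side','pics/side5.png')
P=pts('top',d);C=np.array([548.4,155.])
for n in(0,5):
    P=pts('top',np.load(f'pics/top{n}_d.npy'));r=np.hypot(P[...,0]-C[0],P[...,1]-C[1])
    m=(P[...,2]>262)&(P[...,2]<300)&(r<100);q=P[m].mean(0);print(n,m.sum(),q,np.degrees(np.arctan2(q[1]-C[1],q[0]-C[0])))
    g=cv2.imread(f'pics/side{n}.png').max(2);print(g[130,240:266])
s=ctrl.state();print(s['time_s'],s['tool_pos'],s['force'])
cv2.imwrite('pics/c5.png',np.hstack([cv2.resize(cv2.imread(f'pics/top{n}.png')[110:290,100:330],(400,313)) for n in(0,5)]))
E
```

```text
time_s: 16.4
tool_pos: [588.6, 218.7, 247.3]
eef_rot: [0.172, 0.985, -0.001, -0.006]
force: [-5.2, 1.6, -3.0]
width: 0.3
t 16.4 tcp [588.6 218.7 247.3] r 75.3 bearing 57.8 F [-5.2  1.6 -3. ] w 0.3 quat [ 1.724e-01  9.850e-01 -5.000e-04 -5.600e-03]
time_s: 17.2
tool_pos: [581.8, 221.0, 341.9]
eef_rot: [0.174, 0.985, 0.0, 0.0]
force: [0.8, -0.1, -0.3]
width: 0.3
time_s: 18.0
tool_pos: [430.4, 377.1, 341.3]
eef_rot: [0.174, 0.985, 0.001, 0.001]
force: [-0.3, -0.2, -1.2]
width: 0.5
time_s: 18.8
tool_pos: [331.8, 479.2, 340.4]
eef_rot: [0.175, 0.985, -0.0, 0.001]
force: [-0.5, -0.7, -0.5]
width: 0.5
0 72 [604.52299821 202.44537338 283.51215682] 40.2105773934743
[65 65 67 65 65 67 65 63 54 39 20  4 10 11  8  9 13 33 48 59 64 64 64 63
 64 63]
5 70 [604.70106768 203.21893658 278.55966434] 40.57833596309042
[65 65 66 66 66 67 66 61 50 35 17  6 11  8  6  8 14 32 50 59 62 63 63 62
 63 62]
18.9 [332.18106265 478.78143573 340.20968921] [0.55713064 0.14429296 0.62887169]
```

View pics/c5.png

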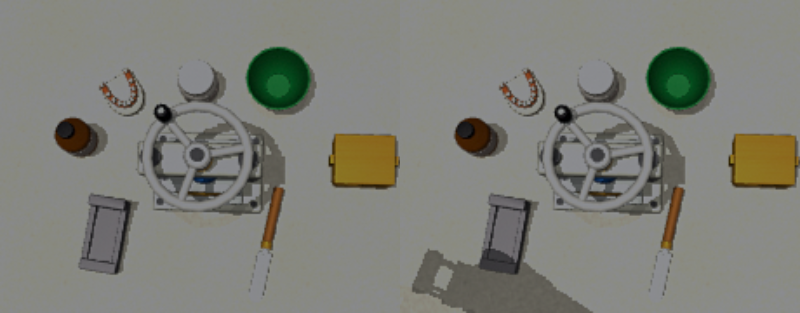

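The handle is back at 40.6°, against 40.2° at the start, and about 5 mm lower, as one turn should leave it. Everything else is where it was and the arm is clear, so I'm handing in.

```bash
python3 -c "
from workcell import ctrl
print(ctrl.close_job())"
```

```text
the job is handed in; nothing more can be done
None
```

I turned the hand wheel one full turn clockwise, and the handle ended within about 0.4° of where it started. I pushed it from behind with the shut fingertips, in one direction only, and then backed off, lifted and moved clear. I handed the job in after about 19 s; it reports no verdict.

**Last checks**
- **Handle bearing:** 40.6° in the top view, against 40.2° at the start, well inside the 11° allowed. The side view agrees to within a fraction of a pixel.
- **Screw travel:** the handle top sits about 5 mm lower by depth. One turn should give 6 mm, so that matches within measuring error.
- **Forces:** I read a push of about 4–7 N at the end of each move, far below the limits. In the last stretch there was also about 3 N vertically at the fingers, probably friction on the handle as it sank.
- **Surroundings:** in the top view the bystanders look unmoved next to the first picture. The flask sits under the yoke and wheel, so I could only judge it by eye from what shows there. The arm was touching nothing.

No check failed or disagreed.

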